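# Open the push-to-open curing unit and take out the cast

### The job

The curing run is over. The white curing unit's door has no handle: press it in at the grey ring near its right edge until the catch lets go and the door springs ajar, then reach behind that edge and swing the door wide open. Take the plaster cast out of the chamber and set it gently, teeth up, on the free part of the grey tray's floor, without shifting what already lies there; leave the unit's door standing wide open so that it can cool.

Things in the scene. Friction and masses are not known exactly. Their poses are not given: they have to be found in the camera images.
- curing_unit: White bench-top curing unit, fixed, 220 (x) x 320 (y) x 268 mm high. Origin: centre of its underside; x points from its front inwards, y to its left, z up. Front plane x = -0.110. Chamber, open only to the front: y -0.100 to +0.130, z 0.035 to 0.250 (ceiling), back wall x = +0.079; standing surface (steel plate) z = 0.038. Right of it a control column, y -0.100 to -0.160.
- door (a joint): Hinge of the door (no handle), rad, vertical axis at its left edge: 0 to 0.01 shut on its catch, negative pressed in (stop -0.037), 1.57 square to the front, end 1.95; reading noisy by about 0.01. Pressing to the stop, about 9 mm at the ring, 8 to 15 N, and letting go frees the catch: a spring throws the door ajar, 0.15 to 0.35. Then it turns lightly and stays put. Shut, it cannot be pulled.
- door_hinge (a point): Point on the door's hinge axis, 235 mm above the worktop; in the unit's frame at x = -0.129, y = +0.138.
- door_press (a point): Centre of the grey ring on the door's outer face, where to press: 240 mm from the hinge axis, 26 mm from the free right edge, z = 0.235; shut, at x = -0.137, y = -0.102 in the unit. Turns with the door: shut, x points into the unit, y to the hinge. Door: 16 mm slab, z 0.030 to 0.266, 11 mm before the front plane. Tongue and plunger stick out behind its edge below z = 0.12: reach in above.
- door_edge_top (a point): Top corner of the door's free edge, mid-thickness: 266 mm from the hinge axis, z = 0.266. Its axes turn with the door as those of door_press. Behind it nothing hinders a finger from above when the door is ajar.
- cast: Cream plaster dental cast, teeth up, 0.13 to 0.21 kg, standing in the chamber, origin 44 to 60 mm behind the front plane. Origin: centre of its underside; z up. Grip its block base, 17 mm high, x -0.030 to +0.033 (63 mm), y -0.034 to +0.034; teeth rise to 30 mm. At first its x axis lies within 0.22 rad of the unit's +y, so fingers closing across the unit take the 63 mm.
- tray: Grey instrument tray, fixed, 322 (x) x 364 (y) x 14 mm. Origin: centre of its underside. Floor 2 mm thick, flat for x within 0.14 and y within 0.16 of the origin; rim 12 mm high. The near left part, x -0.13 to +0.03, y -0.03 to +0.15, is empty; the rest carries a second cast and two bur blocks.
- other_cast: The opposing plaster cast, 66 x 68 x 30 mm, loose on the far part of the tray; stays there. Origin: centre of its underside.
- bur_block_cream: Cream bur block, 156 mm (along the tray's x) x 72 x 36 mm, loose on the right part of the tray; stays there. Origin: centre of its underside.
- bur_block_yellow: Yellow bur block, 56 x 56 x 26 mm, loose in the tray's far right corner; stays there. Origin: centre of its underside.

How it is judged:
By the outcome, as a careful person would: the job done as asked, in the order asked, and still so for the second after the job is handed in, with the robot touching nothing.
It also fails if it takes over 72 s, if anything falls off the work surface, if the arm or the gripper's body presses on something with over 40 N, if the wrist force passes 120 N, or if a joint passes its speed limit or range.

### The arm

A 6-joint arm with a two-finger parallel gripper is mounted at the origin on a cart in front of the work surface, level with it; the furniture and walls round the work are solid. World frame = base frame: x ahead of the robot, y to its left, z up, the work surface at z = 0. Lengths are in m, angles in rad, forces in N, time in s.
With the tool pointing down it reaches from about 0.25 to 0.775 m from the base axis. Payload 4 kg.
Tool frame: the origin (TCP) lies midway between the tips of the shut fingers; the grasp point (between the pads) lies 19 mm behind it; z points along the fingers, y is the line along which they close (so a half turn about z gives the same grasp; the last joint's range is limited). The gripper opens to 85 mm and grips with 20 to 120 N. Pads are 22 mm wide; open, the fingers measure 114 mm over their backs; the gripper's body (76 mm by 85 mm) begins 54 mm behind the grasp point. The pads swing forward as they close: fully open they stand 13 mm farther back than shut.
Start: joints at [-1.417, 0.087, 1.371, -0, 1.684, -0.103], TCP at [0.14, -0.532, 0.231] pointing down, gripper open.
Joint ranges: [-3.1, 3.1], [-0.76, 2.03], [0.27, 2.55], [-1.08, 4.22], [0.17, 2.65], [-2.57, 2.57]. Speed limits (rad/s): [2.79, 2.79, 3.14, 3.14, 3.14, 3.14].

### API

Orientations are given as a unit quaternion [w, x, y, z].
In Python, from plant import arm gives the robot as it stands.
- The arm moves only by the shell command python3 -m inch 'ROWS' [FORCE]. ROWS is JSON, a list that holds one entry, the list of rows, each a list of 5 numbers: the opening, from 0 (shut) to 1 (fully open), then the shift along the tool's x, y, z in cm, then the turn about the tool's z in degrees. In form: [[[jaw, x, y, z, turn], ...]]. A call has 1 to 5 rows; each row shifts and turns the commanded pose from where the row before left it, along the tool's axes as they then stand; what a row does not reach is not made up. A row lasts 1/8 s, in which the tool goes at most 62.5 mm and 10.7 degrees, less where a joint would pass 70% of its speed; a pose out of reach is approached as far as the arm can. A call with a gripper value outside its range is refused whole. The fingers move at their own pace and stop on an object; FORCE is the grip in N (left out, the last holds). Time passes only in rows, so rows that do not move let the fingers close. It gives the time, the measured TCP pose, the force, the opening and the grip force at its end, in the units of the state.
- arm.state(): the state, without advancing time (a new reading comes with each control period).
- arm.capture(name): name is "side" or "top" or "wrist"; returns a dict with "img" (480x640x3 uint8, blue, green, red), "K" (3x3 intrinsics, pixels), "k1" (the pictures are not rectified: a ray, as slopes to the right and down, at radius r is drawn at 1 + k1 r^2 times it, then the intrinsics apply), "cam_to_world" (4x4, takes a point from camera to world coordinates). Camera axes: x right, y up, looking along -z (the intrinsics and any distortion apply to the point x, -y, -z); pixel columns grow to the right and rows downward; lengths in m; the calibration is good to about 2 mm. A picture is of the moment at which its call begins. There is no depth.
- arm.hand_in(): hands the job in; it is judged then, once.
The state is a dict: "clock": time; "qpos": joint angles; "dq": joint speeds; "tau": joint torques, N m; "tool_pos": TCP position; "tcp_rot": TCP orientation; "contact_force": force on the tool from outside, world axes, zero at the start; "ft_torque": the same for the moment, N m; "opening": finger opening in m; "grasp_force": force on a finger pad.
Only numpy, scipy, OpenCV 4.12 (cv2) and the standard library are available. Lean on these libraries where they do the work, as an engineer would, in place of code of your own. Each camera call takes 0.05 s, during which the arm holds its last target. There are 200 camera calls.

## Working session

There is one attempt and no reset: what is moved stays moved. The work goes in short steps, Python scripts to look and compute and a shell command to move; the robot and the scene stay as the last step left them, time stands still between calls to the robot, and variables do not carry over. Pictures are saved under pics/ and viewed, at most 10 in all, crops included, and the job is handed in when it is done.

```bash
mkdir -p pics; ls; python3 - <<'E'
from plant import arm
import cv2,numpy as np
for n in("side","top"):
    c=arm.capture(n);cv2.imwrite(f"pics/{n}0.png",c["img"]);np.savez(f"{n}0.npz",**c)
    print(n,c["K"].tolist(),c["k1"],np.round(c["cam_to_world"],3).tolist())
s=arm.state();print(s)
E
```

```text
pics
side [[454.39497519602156, 0.0, 314.58062466978345], [0.0, 454.39497519602156, 227.7300817413895], [0.0, 0.0, 1.0]] -0.10149952625663733 [[-0.973, 0.135, -0.186, 0.387], [-0.23, -0.588, 0.776, 0.757], [-0.004, 0.798, 0.603, 0.85], [0.0, 0.0, 0.0, 1.0]]
top [[476.44541518631263, 0.0, 314.97944215880625], [0.0, 476.44541518631263, 234.45518629701832], [0.0, 0.0, 1.0]] -0.07163184825146446 [[0.117, 0.973, -0.2, 0.36], [-0.993, 0.116, -0.019, -0.114], [0.005, 0.201, 0.98, 1.297], [0.0, 0.0, 0.0, 1.0]]
{'clock': 0.1, 'qpos': array([-1.41712596e+00,  8.79075380e-02,  1.37213447e+00,  1.85274705e-05,
        1.68361184e+00, -1.03105713e-01]), 'dq': array([ 0.00123239, -0.00160783, -0.00493267,  0.00028876,  0.00049295,
        0.00045248]), 'tau': array([ 2.33719788e-03, -3.53015184e+01, -3.14219534e+01, -1.30567119e-04,
        7.97998830e-03,  5.12073285e-06]), 'tool_pos': array([ 0.13960773, -0.53151224,  0.23022583]), 'tcp_rot': array([-1.03050042e-03,  9.91768911e-01,  1.28036576e-01, -1.68501441e-05]), 'contact_force': array([-0.05053288,  0.56949782,  0.32954731]), 'ft_torque': array([-0.00420796, -0.00901103, -0.03309736]), 'grasp_force': 0.0, 'opening': 0.0853909486124442}
```

View pics/top0.png

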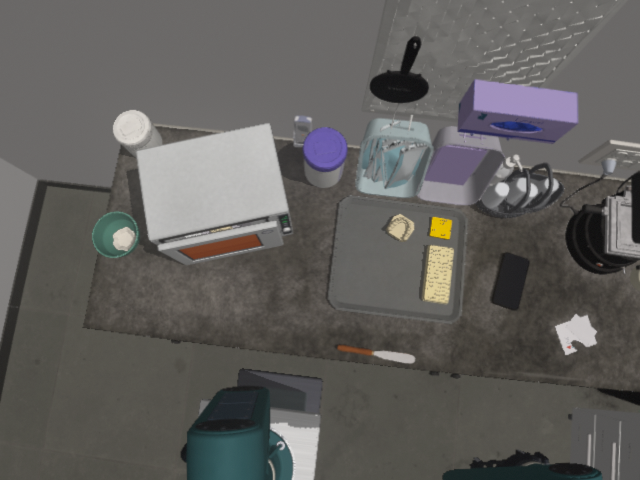

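View pics/side0.png

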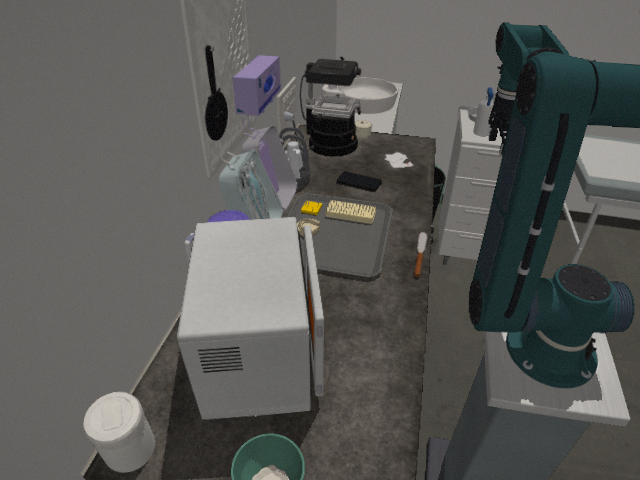

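```bash
cat > h.py <<'E'
import numpy as np,cv2
from scipy.spatial.transform import Rotation as R
def ray(c,uv):
    uv=np.array(uv,float).reshape(-1,1,2)
    n=cv2.undistortPoints(uv,np.array(c["K"]),np.array([float(c["k1"]),0,0,0])).reshape(-1,2)
    T=np.array(c["cam_to_world"]); d=np.c_[n[:,0],-n[:,1],-np.ones(len(n))]@T[:3,:3].T
    return T[:3,3],d
def onz(c,uv,z):
    o,d=ray(c,uv); return o+d*((z-o[2])/d[:,2])[:,None]
def proj(c,P):
    T=np.array(c["cam_to_world"]); p=(np.array(P,float).reshape(-1,3)-T[:3,3])@T[:3,:3]
    q=np.c_[p[:,0],-p[:,1],-p[:,2]]
    return cv2.projectPoints(q,np.zeros(3),np.zeros(3),np.array(c["K"]),np.array([float(c["k1"]),0,0,0]))[0].reshape(-1,2)
E
python3 - <<'E'
from h import *
c=dict(np.load("top0.npz"));im=c["img"];h=cv2.cvtColor(im,cv2.COLOR_BGR2HSV)
print(im[180,210],im[228,200],im[250,350],im[200,310])
roi=np.zeros(im.shape[:2],np.uint8);roi[115:250,130:295]=1
m=((im.min(2)>150)&(roi>0)).astype(np.uint8)
m=cv2.morphologyEx(m,cv2.MORPH_OPEN,np.ones((5,5)))
k=max(cv2.findContours(m,0,2)[0],key=cv2.contourArea)
q=cv2.approxPolyDP(k,5,True).reshape(-1,2);print(q.tolist());print(np.round(onz(c,q,.268),3).tolist())
v=im.copy()
cv2.drawContours(v,[k],-1,(0,0,255),1)
v=cv2.resize(v[100:330,100:480],None,fx=2,fy=2,interpolation=2);cv2.imwrite("pics/a.png",v)
E
```

```text
[185 187 187] [174 176 176] [96 98 99] [75 79 83]
[[269, 124], [137, 151], [149, 238], [285, 211]]
[[0.818, 0.043, 0.268], [0.717, 0.338, 0.268], [0.518, 0.27, 0.268], [0.615, -0.022, 0.268]]
```

View pics/a.png

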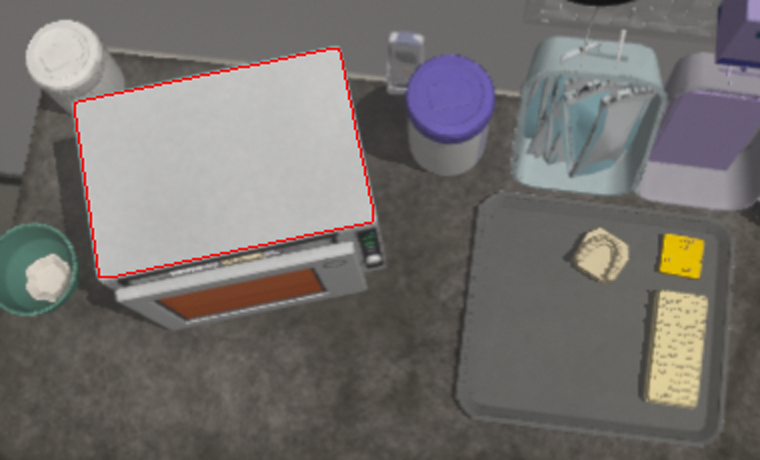

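```bash
python3 - <<'E'
from h import *
c=dict(np.load("top0.npz"));s=dict(np.load("side0.npz"))
yaw=.321;C=np.array([.667,.157,0]);Rz=R.from_euler('z',yaw).as_matrix()
w=lambda p:C+Rz@np.array(p)
print("ring",w([-.137,-.102,.235]),proj(c,w([-.137,-.102,.235])))
for n,p in dict(etop=[-.129,-.128,.266],hinge=[-.129,.138,.266],col=[-.11,-.16,.268],bl=[.11,.16,.268]).items(): print(n,proj(c,w(p)),proj(s,w(p)))
im=c["img"];roi=np.zeros(im.shape[:2],np.uint8);roi[190:330,325:472]=1
t=np.array([[480,197],[733,220],[718,440],[457,415]])/2+100
T=onz(c,t,.014);print(np.round(T,3).tolist(),"tray C",T.mean(0))
E
python3 -m inch '[[[0,4.3,-3.2,0.2,-3.7],[0,4.3,-3.2,0.2,0],[0,4.3,-3.2,0.2,0],[0,4.3,-3.2,0.2,0],[0,4.3,-3.2,0,0]]]' 40
python3 -m inch '[[[0,4.3,-3.2,0,0],[0,4.3,-3.2,0,0],[0,4.3,-3.2,0,0],[0,4.3,-3.2,0,0],[0,0,0,0,0]]]'
```

```text
ring [0.5691805  0.01698448 0.235     ] [[266.44322611 232.03255464]]
etop [[275.97079983 223.40712402]] [[307.64019593 223.8362227 ]]
hinge [[158.03617269 247.03390307]] [[319.73916537 316.83356932]]
col [[288.43745804 212.24307166]] [[297.92846237 214.9929279 ]]
bl [[134.95374994 149.12694132]] [[175.88204277 335.41340407]]
[[0.732, -0.147, 0.014], [0.742, -0.503, 0.014], [0.435, -0.5, 0.014], [0.428, -0.149, 0.014]] tray C [ 0.5842134 -0.3245489  0.014    ]
clock: 0.72
tool_pos: [0.2964, -0.3125, 0.2226]
tcp_rot: [-0.0, 0.987, 0.16, -0.0]
contact_force: [0.6, -0.1, 0.2]
opening: -0.0003
grasp_force: 0.0
clock: 1.35
tool_pos: [0.4197, -0.1355, 0.2227]
tcp_rot: [-0.001, 0.987, 0.163, -0.0]
contact_force: [-0.5, -1.6, -1.1]
opening: -0.0
grasp_force: 0.0
```

```bash

python3 -m inch '[[[0,3.15,-2.45,0,0],[0,3.15,-2.45,0,0],[0,3.15,-2.45,0,0],[0,3.15,-2.45,0,0],[0,0,0,0,0]]]'
python3 - <<'E'
from plant import arm
from h import *
s=arm.state();print(s["qpos"].round(4),s["tool_pos"].round(4))
C=np.array([.667,.157,0]);print("unit",R.from_euler('z',-.321).apply(s["tool_pos"]-C).round(4))
for n in("side","wrist"):
    c=arm.capture(n);cv2.imwrite(f"pics/{n}1.png",c["img"]);np.savez(f"{n}1.npz",**c)
E
```

```text
clock: 1.98
tool_pos: [0.5076, -0.005, 0.2224]
tcp_rot: [-0.0, 0.987, 0.161, -0.001]
contact_force: [-1.0, -0.4, 0.1]
opening: -0.0
grasp_force: 0.0
[-1.2160e-01 -4.3000e-03  1.4831e+00 -2.0000e-04  1.6644e+00  1.1256e+00] [ 0.5076 -0.005   0.2224]
unit [-0.2024 -0.1035  0.2224]
```

View pics/side1.png

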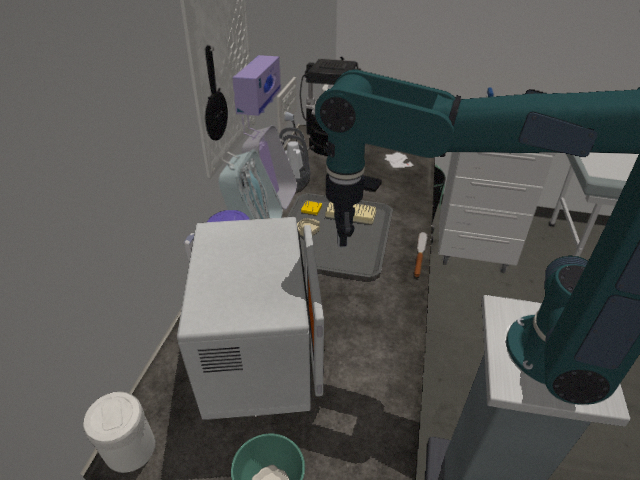

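```bash

python3 -m inch '[[[0,1.7,0,0,0],[0,1.7,0,0,0],[0,1.0,0,0,0],[0,0.4,0,0,0],[0,0.4,0,0,0]]]'
python3 -m inch '[[[0,0.4,0,0,0],[0,0.3,0,0,0]]]'
```

```text
clock: 2.7
tool_pos: [0.5567, 0.0104, 0.2233]
tcp_rot: [0.0, 0.987, 0.16, -0.0]
contact_force: [0.5, -0.8, 0.4]
opening: 0.0003
grasp_force: 0.0
clock: 2.95
tool_pos: [0.5608, 0.0119, 0.2232]
tcp_rot: [0.001, 0.987, 0.16, -0.003]
contact_force: [-9.1, -2.8, 2.7]
opening: 0.0001
grasp_force: 0.0
```

```bash

python3 -m inch '[[[0,0.3,0,0,0],[0,0.3,0,0,0]]]'
python3 -m inch '[[[0,0.3,0,0,0],[0,0,0,0,0]]]'
```

```text
clock: 3.2
tool_pos: [0.5656, 0.0134, 0.2232]
tcp_rot: [0.001, 0.987, 0.159, -0.004]
contact_force: [-11.7, -3.1, 3.0]
opening: 0.0001
grasp_force: 0.0
clock: 3.45
tool_pos: [0.5688, 0.0145, 0.2232]
tcp_rot: [0.001, 0.987, 0.159, -0.004]
contact_force: [-10.0, -4.1, 1.0]
opening: 0.0003
grasp_force: 0.0
```

```bash

python3 -m inch '[[[0,0.3,0,0,0],[0,0,0,0,0]]]'
```

```text
clock: 3.7
tool_pos: [0.5691, 0.0146, 0.2231]
tcp_rot: [0.001, 0.987, 0.159, -0.007]
contact_force: [-16.5, -5.2, 5.8]
opening: -0.0003
grasp_force: 0.0
```

```bash

python3 -m inch '[[[0,-3,0,0,0],[0,-3.5,0,0,0],[0,-3.5,0,0,0],[0,-2,0,0,0],[0,0,0,0,0]]]'
python3 - <<'E'
from plant import arm
from h import *
s=arm.state();print(s["qpos"].round(4),s["tool_pos"].round(4));print({k:v for k,v in s.items() if k not in("tau","dq")}.keys())
for n in("top",):
    c=arm.capture(n);cv2.imwrite(f"pics/{n}2.png",cv2.resize(c["img"][100:330,100:480],None,fx=2,fy=2,interpolation=2));np.savez(f"{n}2.npz",**c)
E
```

```text
clock: 4.32
tool_pos: [0.4602, -0.0215, 0.2239]
tcp_rot: [0.0, 0.987, 0.159, 0.001]
contact_force: [1.2, 1.0, 1.0]
opening: 0.0003
grasp_force: 0.0
[-0.1698 -0.1133  1.5835 -0.      1.6697  1.0806] [ 0.4602 -0.0215  0.2239]
dict_keys(['clock', 'qpos', 'tool_pos', 'tcp_rot', 'contact_force', 'ft_torque', 'grasp_force', 'opening'])
```

View pics/top2.png

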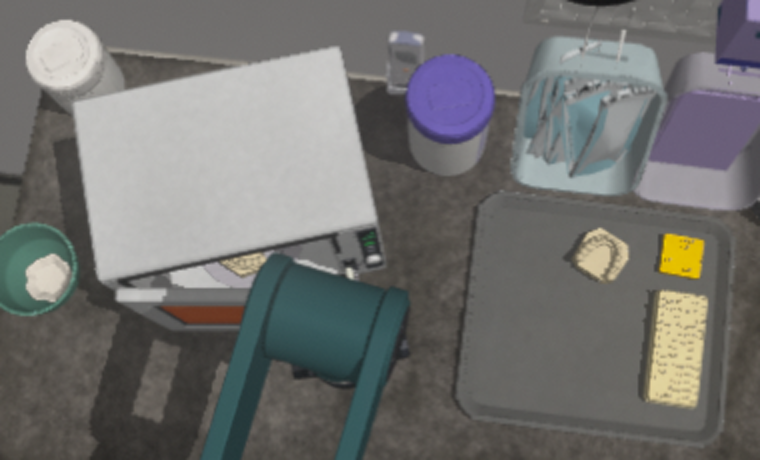

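```bash

python3 - <<'E'
from plant import arm
from h import *
c=arm.capture("side")
C=np.array([.667,.157,0]);Rz=R.from_euler('z',.321).as_matrix()
f=4;x0,y0=250,170
v=cv2.resize(c["img"][y0:y0+150,x0:x0+150],None,fx=f,fy=f,interpolation=2)
for a in(.15,.2,.25,.3,.35):
    d=np.array([-np.sin(a),-np.cos(a)])
    for r in(.133,.266,):
        p=C+Rz@np.array([-.129+r*d[0],.138+r*d[1],.266])
        u=(proj(c,p)[0]-[x0,y0])*f+f/2
        cv2.circle(v,tuple(int(k) for k in u),3,(0,0,255),-1)
    print(a,p)
cv2.imwrite("pics/side2.png",v)
E
```

```text
0.15 [ 0.54631276 -0.01487092  0.266     ]
0.2 [ 0.53315563 -0.01680563  0.266     ]
0.25 [ 0.51991825 -0.01808033  0.266     ]
0.3 [ 0.5066337  -0.01869185  0.266     ]
0.35 [ 0.49333519 -0.01863866  0.266     ]
```

View pics/side2.png

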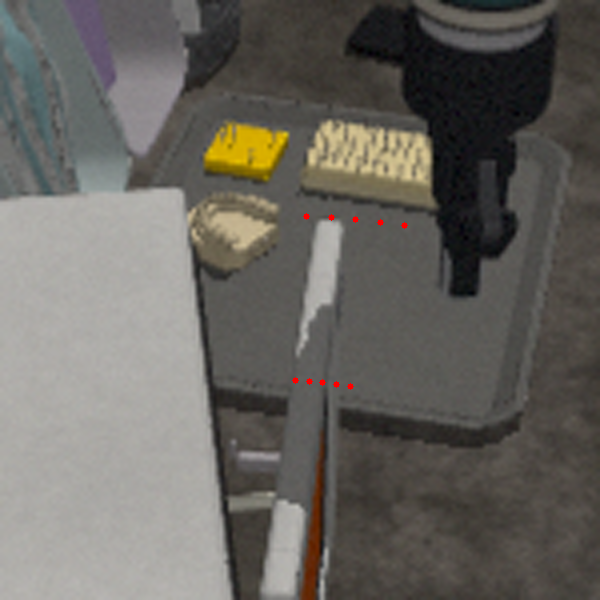

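```bash

python3 -m inch '[[[0,0,0,-4,0],[0,0,0,-4,0],[0,3.8,-0.3,0,0],[0,3.8,-0.3,0,0],[0,3.7,0,0,0]]]'
python3 -m inch '[[[0,0,0,3,0],[0,0,0,3,0],[0,0,0,3,0],[0,0,0,0,0]]]'
```

```text
clock: 5.05
tool_pos: [0.5681, 0.0212, 0.303]
tcp_rot: [-0.0, 0.987, 0.16, 0.0]
contact_force: [0.7, -0.2, -0.1]
opening: -0.0
grasp_force: 0.0
clock: 5.55
tool_pos: [0.5652, 0.0207, 0.2095]
tcp_rot: [-0.001, 0.987, 0.16, -0.004]
contact_force: [-0.2, -0.5, 1.1]
opening: 0.0
grasp_force: 0.0
```

```bash

python3 -m inch '[[[0,-1.5,-0.1,0,0],[0,-1.6,-0.25,0,0],[0,-1.6,-0.4,0,0],[0,-1.5,-0.4,0,0],[0,-2.9,-1.2,0,0]]]'
python3 -m inch '[[[0,-2.8,-1.6,0,0],[0,-2.5,-1.95,0,0],[0,-2.3,-2.25,0,0],[0,-1.9,-2.5,0,0],[0,-1.55,-2.8,0,0]]]'
python3 - <<'E'
from plant import arm
from h import *
s=arm.state();print(s["qpos"].round(4),R.from_euler('z',-.321).apply(s["tool_pos"]-[.667,.157,0])-[-.129,.138,0])
E
```

```text
clock: 6.18
tool_pos: [0.4725, 0.0134, 0.215]
tcp_rot: [0.0, 0.987, 0.16, 0.002]
contact_force: [-0.1, -0.4, 0.2]
opening: 0.0002
grasp_force: 0.0
clock: 6.8
tool_pos: [0.3317, 0.0842, 0.2147]
tcp_rot: [0.0, 0.987, 0.159, 0.002]
contact_force: [0.3, 0.4, 0.6]
opening: -0.0002
grasp_force: 0.0
[ 8.2800e-02 -3.9510e-01  1.8210e+00 -4.0000e-04  1.7119e+00  1.3333e+00] [-0.21216761 -0.1012645   0.21474199]
```

```bash

python3 -m inch '[[[0,-1.15,-2.95,0,0],[0,-0.75,-3.1,0,0],[0,-0.3,-3.2,0,0],[0,0.1,-3.0,0,0],[0,0,0,0,0]]]'
python3 - <<'E'
from plant import arm
from h import *
s=arm.state();print(s["qpos"].round(4),s["tool_pos"],R.from_euler('z',-.321).apply(s["tool_pos"]-[.667,.157,0])-[-.129,.138,0])
c=arm.capture("top");cv2.imwrite("pics/top3.png",cv2.resize(c["img"][130:430,60:460],None,fx=2,fy=2,interpolation=2));np.savez(f"top3.npz",**c)
E
```

```text
clock: 7.42
tool_pos: [0.2732, 0.1945, 0.2143]
tcp_rot: [-0.0, 0.987, 0.162, 0.001]
contact_force: [-0.8, -0.6, 0.6]
opening: 0.0001
grasp_force: 0.0
[ 4.4940e-01 -4.1100e-01  1.8322e+00 -1.0000e-04  1.7182e+00  1.6949e+00] [0.27316233 0.19454036 0.21433367] [-0.23287602  0.02188475  0.21433367]
```

View pics/top3.png

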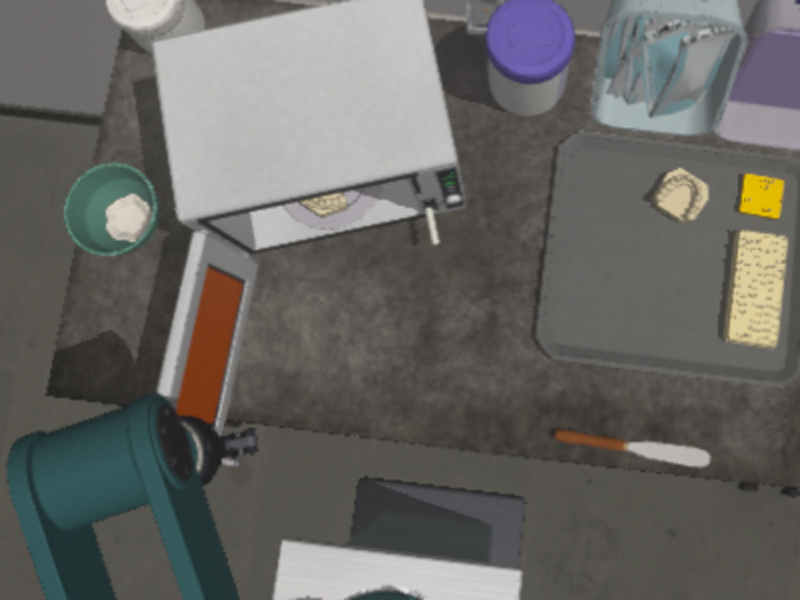

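```bash

python3 -m inch '[[[1,0,3,0,0],[1,1.5,2,-5,0],[1,2,1.5,-5,0],[1,2,1.5,-5,0],[1,2,1.6,-5,0]]]'
python3 -m inch '[[[1,2.5,0,-5,0],[1,2.5,0,-5,0],[1,3,0,-3,0],[1,4,0,0,0],[1,4,0,0,0]]]'
cat > st.py <<'E'
from plant import arm
from h import *
s=arm.state();Rm=R.from_quat(s["tcp_rot"],scalar_first=True).as_matrix();p=s["tool_pos"]
U=R.from_euler('z',-.321)
print("q",s["qpos"].round(3),"p",p.round(3),"unit",U.apply(p-[.667,.157,0]).round(4),"r",round(np.hypot(*p[:2]),3))
print("tool axes in unit frame (cols)\n",(U.as_matrix()@Rm).round(3))
E
python3 st.py
```

```text
clock: 8.1
tool_pos: [0.3758, 0.1244, 0.4154]
tcp_rot: [0.0, 0.987, 0.159, 0.001]
contact_force: [0.8, 0.6, 0.7]
opening: 0.0855
grasp_force: 0.0
clock: 8.72
tool_pos: [0.5282, 0.1752, 0.5446]
tcp_rot: [0.0, 0.987, 0.159, 0.001]
contact_force: [0.5, 1.0, 0.2]
opening: 0.0855
grasp_force: 0.0
q [ 2.190e-01  2.980e-01  4.750e-01 -1.000e-03  2.366e+00  1.470e+00] p [0.528 0.175 0.545] unit [-0.126   0.0611  0.5446] r 0.556
tool axes in unit frame (cols)
 [[ 1.    -0.002  0.002]
 [-0.002 -1.    -0.001]
 [ 0.002  0.001 -1.   ]]
```

```bash

python3 -m inch '[[[1,4,0,0,0],[1,4,0,0,0],[1,4,0,0,0],[1,4,0,0,0],[1,4,0,0,0]]]'
python3 st.py
```

```text
clock: 9.35
tool_pos: [0.656, 0.2171, 0.4769]
tcp_rot: [-0.004, 0.987, 0.159, 0.029]
contact_force: [0.1, 0.3, -0.1]
opening: 0.0853
grasp_force: 0.0
q [0.236 0.549 0.275 0.006 2.259 1.491] p [0.656 0.217 0.477] unit [0.0086 0.0605 0.4769] r 0.691
tool axes in unit frame (cols)
 [[ 0.998 -0.002  0.059]
 [-0.002 -1.    -0.001]
 [ 0.059  0.001 -0.998]]
```

```bash

python3 -m inch '[[[1,4,0,-3,0],[1,4,0,-3,0],[1,4,0,-3,0],[1,4,0,-3,0],[1,4,0,-3,0]]]'
python3 st.py
```

```text
clock: 9.98
tool_pos: [0.6848, 0.2291, 0.5008]
tcp_rot: [-0.017, 0.982, 0.159, 0.103]
contact_force: [0.2, -0.7, -0.2]
opening: 0.0856
grasp_force: 0.0
q [0.236 0.523 0.274 0.021 2.136 1.499] p [0.685 0.229 0.501] unit [0.0397 0.0628 0.5008] r 0.722
tool axes in unit frame (cols)
 [[ 0.978  0.001  0.207]
 [ 0.001 -1.     0.   ]
 [ 0.207 -0.    -0.978]]
```

```bash

python3 -m inch '[[[1,3,0,-5,0],[1,3,0,-5,0],[1,3,0,-5,0],[1,3,0,-5,0],[1,3,0,-5,0]]]'
python3 st.py
```

```text
clock: 10.6
tool_pos: [0.6257, 0.2091, 0.6095]
tcp_rot: [-0.029, 0.97, 0.157, 0.181]
contact_force: [0.3, 0.2, 0.1]
opening: 0.0855
grasp_force: 0.0
q [0.218 0.366 0.274 0.044 2.135 1.498] p [0.626 0.209 0.61 ] unit [-0.0227  0.0625  0.6095] r 0.66
tool axes in unit frame (cols)
 [[ 0.933  0.     0.36 ]
 [ 0.    -1.     0.   ]
 [ 0.36  -0.    -0.933]]
```

Good ratio: it tilts and keeps r bounded. Continue.

```bash

python3 -m inch '[[[1,4,0,-4,0],[1,4,0,-4,0],[1,4,0,-4,0],[1,4,0,-4,0],[1,4,0,-4,0]]]'
python3 -m inch '[[[1,4,0,-4,0],[1,4,0,-4,0],[1,4,0,-4,0],[1,4,0,-4,0],[1,4,0,-4,0]]]'
python3 st.py
```

```text
clock: 11.22
tool_pos: [0.6043, 0.2017, 0.6794]
tcp_rot: [-0.043, 0.952, 0.154, 0.261]
contact_force: [0.4, -0.1, -0.3]
opening: 0.0853
grasp_force: 0.0
clock: 11.85
tool_pos: [0.5596, 0.1866, 0.7589]
tcp_rot: [-0.056, 0.926, 0.15, 0.341]
contact_force: [0.9, -0.7, -1.0]
opening: 0.0853
grasp_force: 0.0
q [0.172 0.162 0.275 0.107 2.002 1.502] p [0.56  0.187 0.759] unit [-0.0925  0.062   0.7589] r 0.59
tool axes in unit frame (cols)
 [[ 0.761  0.001  0.649]
 [ 0.    -1.     0.001]
 [ 0.649 -0.001 -0.761]]
```

```bash

python3 -m inch '[[[1,-4.8,0.3,2,0],[1,-4.8,0.3,2,0],[1,-4.8,0.3,2,0],[1,-4.4,0.3,2.4,0],[1,-4.4,0.3,2.4,0]]]'
python3 -m inch '[[[1,-4.4,0.3,2.4,0],[1,-4.4,0.3,2.4,0],[1,-4.4,0.3,2.4,0],[1,-4.4,0.3,2.4,0],[1,-4.4,0.3,2.4,0]]]'
python3 st.py
```

```text
clock: 12.48
tool_pos: [0.4673, 0.1408, 0.5356]
tcp_rot: [-0.055, 0.926, 0.15, 0.341]
contact_force: [-0.4, 0.9, 1.0]
opening: 0.0855
grasp_force: 0.0
clock: 13.1
tool_pos: [0.3985, 0.1001, 0.3026]
tcp_rot: [-0.056, 0.928, 0.151, 0.336]
contact_force: [9.7, 2.3, 7.8]
opening: 0.0857
grasp_force: 0.0
q [-0.115 -0.757  1.985  0.289  1.279  1.142] p [0.399 0.1   0.303] unit [-0.2727  0.0307  0.3026] r 0.411
tool axes in unit frame (cols)
 [[ 0.768  0.002  0.641]
 [-0.    -1.     0.003]
 [ 0.641 -0.002 -0.768]]
```

```bash

python3 -m inch '[[[1,2,0.2,1.7,0],[1,0,0,0,0]]]'
python3 st.py
python3 - <<'E'
from plant import arm
import cv2,numpy as np
for n in("side","wrist"):
    c=arm.capture(n);np.savez(f"{n}4.npz",**c);cv2.imwrite(f"pics/{n}4.png",c["img"])
a=cv2.imread("pics/side4.png");b=cv2.imread("pics/wrist4.png")
cv2.imwrite("pics/both4.png",cv2.resize(np.hstack([a,b]),(800,300),interpolation=3))
E
```

```text
clock: 13.35
tool_pos: [0.4242, 0.1069, 0.3024]
tcp_rot: [-0.056, 0.928, 0.151, 0.335]
contact_force: [-0.2, 0.1, 0.4]
opening: 0.0855
grasp_force: 0.0
q [-0.072 -0.682  1.954  0.266  1.228  1.171] p [0.424 0.107 0.302] unit [-0.2462  0.0291  0.3024] r 0.437
tool axes in unit frame (cols)
 [[ 0.769  0.002  0.639]
 [-0.    -1.     0.003]
 [ 0.639 -0.003 -0.769]]
```

View pics/both4.png

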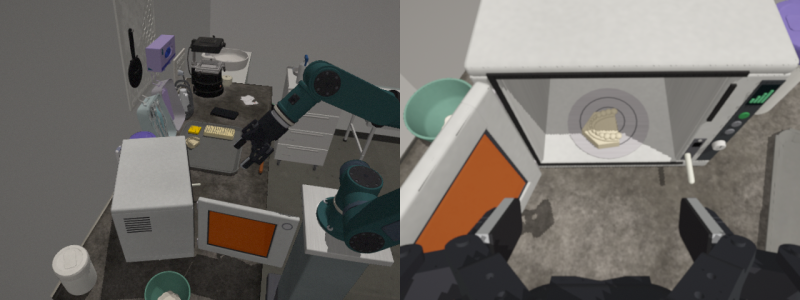

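```bash

python3 - <<'E'
from h import *
c=dict(np.load("wrist4.npz"));im=c["img"];h=cv2.cvtColor(im,cv2.COLOR_BGR2HSV)
m=((h[...,0]>12)&(h[...,0]<35)&(h[...,1]>50)&(h[...,2]>120)).astype(np.uint8)
z=np.zeros_like(m);z[150:260,270:380]=1;m*=z
m=cv2.morphologyEx(m,cv2.MORPH_CLOSE,np.ones((5,5)))
k=max(cv2.findContours(m,0,2)[0],key=cv2.contourArea);hu=cv2.convexHull(k)
print(cv2.boundingRect(k),cv2.contourArea(k))
q=cv2.approxPolyDP(hu,2,True).reshape(-1,2)
U=R.from_euler('z',-.321)
for zz in(.038,.055):
    print(zz);print(np.c_[q,U.apply(onz(c,q,zz)-[.667,.157,0]).round(4)])
# check front sill edge / chamber corners by projection
for n,p in dict(sl=[-.11,.13,.035],sr=[-.11,-.1,.035],tl=[-.11,.13,.25],tr=[-.11,-.1,.25]).items():
    print(n,proj(c,U.inv().apply(p)+[.667,.157,0]).round(0))
v=cv2.resize(im[60:300,200:480],None,fx=2.8,fy=2.4,interpolation=2)
v=im[60:300,200:480].copy();cv2.drawContours(v,[q.reshape(-1,1,2)-[200,60]],-1,(0,0,255),1)
cv2.imwrite("pics/w4.png",cv2.resize(v,None,fx=2.5,fy=2.5,interpolation=2))
E
```

```text
(292, 174, 57, 63) 1481.0
0.038
[[ 3.43e+02  1.74e+02 -9.00e-04  4.20e-03  3.80e-02]
 [ 3.46e+02  1.76e+02 -3.60e-03  7.00e-04  3.80e-02]
 [ 3.48e+02  2.31e+02 -7.55e-02  1.00e-04  3.80e-02]
 [ 3.17e+02  2.36e+02 -8.16e-02  3.43e-02  3.80e-02]
 [ 2.92e+02  2.13e+02 -5.30e-02  6.26e-02  3.80e-02]
 [ 2.92e+02  2.07e+02 -4.53e-02  6.28e-02  3.80e-02]
 [ 3.10e+02  1.81e+02 -1.06e-02  4.28e-02  3.80e-02]]
0.055
[[ 3.43e+02  1.74e+02 -1.23e-02  5.20e-03  5.50e-02]
 [ 3.46e+02  1.76e+02 -1.50e-02  1.90e-03  5.50e-02]
 [ 3.48e+02  2.31e+02 -8.39e-02  1.30e-03  5.50e-02]
 [ 3.17e+02  2.36e+02 -8.98e-02  3.41e-02  5.50e-02]
 [ 2.92e+02  2.13e+02 -6.23e-02  6.12e-02  5.50e-02]
 [ 2.92e+02  2.07e+02 -5.49e-02  6.14e-02  5.50e-02]
 [ 3.10e+02  1.81e+02 -2.16e-02  4.23e-02  5.50e-02]]
sl [[228. 261.]]
sr [[442. 261.]]
tl [[158. 128.]]
tr [[531. 129.]]
```

View pics/w4.png

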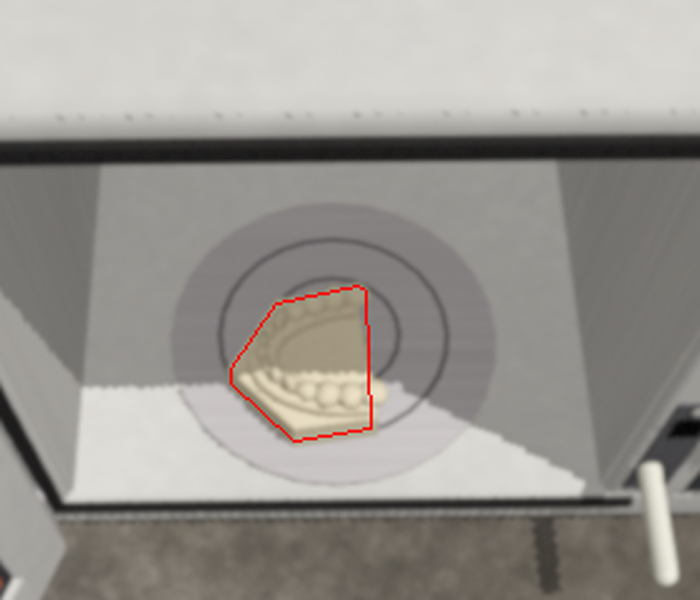

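```bash

python3 -m inch '[[[1,-1.4,0,3.7,0],[1,-1.4,0,3.7,0],[1,-1.4,0,3.7,0],[1,-1.4,0,3.7,0],[1,-1.4,0,3.7,0]]]'
python3 st.py
```

```text
clock: 14.08
tool_pos: [0.487, 0.1277, 0.1189]
tcp_rot: [-0.055, 0.927, 0.151, 0.338]
contact_force: [-0.0, 0.4, 0.2]
opening: 0.085
grasp_force: 0.0
q [ 0.016 -0.415  2.182  0.299  0.721  1.105] p [0.487 0.128 0.119] unit [-0.1801  0.029   0.1189] r 0.503
tool axes in unit frame (cols)
 [[ 0.765  0.002  0.644]
 [ 0.001 -1.     0.001]
 [ 0.644 -0.    -0.765]]
```

```bash

python3 -m inch '[[[1,1.3,0,3.3,0],[1,1.3,0,3.3,0],[1,1.3,-0.1,3.3,0],[1,1.3,0,3.3,0],[1,0,0,0,0]]]'
python3 st.py
python3 - <<'E'
from plant import arm
from h import *
c=arm.capture("wrist");np.savez("wrist5.npz",**c);im=c["img"];h=cv2.cvtColor(im,cv2.COLOR_BGR2HSV)
m=((h[...,0]>12)&(h[...,0]<35)&(h[...,1]>40)&(h[...,2]>90)).astype(np.uint8)
m=cv2.morphologyEx(m,cv2.MORPH_OPEN,np.ones((5,5)))
for k in cv2.findContours(m,0,2)[0]:
    if cv2.contourArea(k)>800: print(cv2.boundingRect(k),cv2.contourArea(k))
cv2.imwrite("pics/w5.png",im)
E
```

```text
clock: 14.7
tool_pos: [0.6049, 0.1686, 0.0492]
tcp_rot: [-0.056, 0.928, 0.151, 0.336]
contact_force: [0.7, 1.1, 0.2]
opening: 0.0854
grasp_force: 0.0
q [0.11  0.014 1.994 0.308 0.469 1.131] p [0.605 0.169 0.049] unit [-0.0553  0.0306  0.0492] r 0.628
tool axes in unit frame (cols)
 [[ 0.768  0.002  0.64 ]
 [ 0.    -1.     0.003]
 [ 0.64  -0.002 -0.768]]
(233, 216, 202, 198) 26004.0
```

View pics/w5.png

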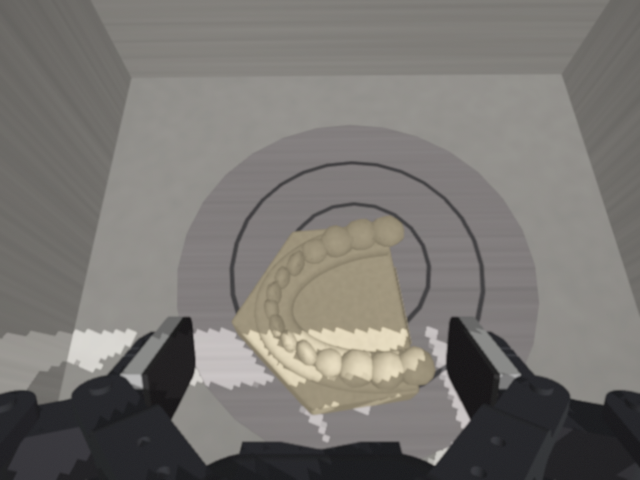

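```bash

python3 - <<'E'
from h import *
c=dict(np.load("wrist5.npz"));U=R.from_euler('z',-.321)
q=[[235,325],[297,231],[415,392],[318,413],[405,320]]
for z in(.038,.055): print(z,U.apply(onz(c,q,z)-[.667,.157,0]).round(4).tolist())
E
```

```text
0.038 [[-0.0522, 0.0649, 0.038], [-0.0107, 0.0414, 0.038], [-0.0773, -0.0041, 0.038], [-0.0846, 0.0319, 0.038], [-0.05, -0.0025, 0.038]]
0.055 [[-0.0563, 0.0613, 0.055], [-0.0191, 0.0403, 0.055], [-0.0788, -0.0005, 0.055], [-0.0854, 0.0317, 0.055], [-0.0544, 0.0009, 0.055]]
```

```bash

python3 -m inch '[[[1,0.4,0,0.7,0],[1,0.4,0,0.7,0],[1,0,0,0,0]]]' 30
python3 st.py
python3 -m inch '[[[0,0,0,0,0],[0,0,0,0,0],[0,0,0,0,0],[0,0,0,0,0]]]' 30
```

```text
clock: 15.12
tool_pos: [0.6181, 0.173, 0.0442]
tcp_rot: [-0.056, 0.928, 0.151, 0.337]
contact_force: [0.2, 0.2, -0.3]
opening: 0.0856
grasp_force: 0.0
q [0.117 0.053 1.967 0.306 0.454 1.137] p [0.618 0.173 0.044] unit [-0.0413  0.0306  0.0442] r 0.642
tool axes in unit frame (cols)
 [[ 0.767  0.002  0.642]
 [ 0.    -1.     0.002]
 [ 0.642 -0.002 -0.767]]
clock: 15.62
tool_pos: [0.6178, 0.173, 0.0441]
tcp_rot: [-0.056, 0.928, 0.151, 0.337]
contact_force: [-3.0, -0.6, 5.3]
opening: 0.0638
grasp_force: 31.9
```

```bash

python3 -m inch '[[[0,0.3,0,-0.4,0],[0,0.6,0,-0.8,0],[0,0.6,0,-0.8,0],[0,0,0,0,0]]]' 40
python3 st.py
```

```text
clock: 16.12
tool_pos: [0.6174, 0.1726, 0.0703]
tcp_rot: [-0.055, 0.927, 0.151, 0.338]
contact_force: [0.1, -0.3, -1.7]
opening: 0.0632
grasp_force: 42.6
q [0.117 0.01  1.949 0.274 0.511 1.172] p [0.617 0.173 0.07 ] unit [-0.0422  0.0305  0.0703] r 0.641
tool axes in unit frame (cols)
 [[ 0.766  0.002  0.643]
 [ 0.001 -1.     0.002]
 [ 0.643 -0.001 -0.766]]
```

```bash

python3 -m inch '[[[0,-1.2,0,-1.5,0],[0,-1.9,0,-2.4,0],[0,-1.9,0,-2.4,0],[0,-1.9,0,-2.4,0],[0,-1.9,0,-2.4,0]]]'
python3 -m inch '[[[0,0,0,-1.2,0],[0,1.5,0,-1.8,0],[0,1.5,0,-1.8,0],[0,1,0,-1.2,0],[0,0,0,0,0]]]'
python3 st.py
```

```text
clock: 16.75
tool_pos: [0.4838, 0.1283, 0.097]
tcp_rot: [-0.056, 0.928, 0.151, 0.336]
contact_force: [-0.2, 0.1, -1.2]
opening: 0.063
grasp_force: 43.3
clock: 17.38
tool_pos: [0.4788, 0.126, 0.1712]
tcp_rot: [-0.055, 0.927, 0.151, 0.338]
contact_force: [0.2, -0.2, -1.6]
opening: 0.0629
grasp_force: 43.3
q [ 0.011 -0.492  2.119  0.265  0.858  1.153] p [0.479 0.126 0.171] unit [-0.1883  0.0299  0.1712] r 0.495
tool axes in unit frame (cols)
 [[ 0.766  0.002  0.643]
 [ 0.001 -1.     0.002]
 [ 0.643 -0.001 -0.766]]
```

```bash

python3 -m inch '[[[0,-0.5,2.5,-0.4,0],[0,-0.5,3.8,-0.4,0],[0,-0.5,3.8,-0.4,0],[0,-0.5,3.8,-0.4,0],[0,-0.5,3.8,-0.4,0]]]'
python3 -m inch '[[[0,-0.5,3.8,-0.4,0],[0,-0.5,3.8,-0.4,0],[0,-0.5,3.8,-0.4,0],[0,-0.5,3.8,-0.4,0],[0,-0.5,3.8,-0.4,0]]]'
python3 st.py
```

```text
clock: 18.0
tool_pos: [0.503, -0.0534, 0.1663]
tcp_rot: [-0.056, 0.928, 0.15, 0.335]
contact_force: [0.6, 1.3, -1.6]
opening: 0.0631
grasp_force: 43.4
clock: 18.62
tool_pos: [0.533, -0.2437, 0.165]
tcp_rot: [-0.056, 0.928, 0.15, 0.335]
contact_force: [-0.3, -0.4, -1.5]
opening: 0.0632
grasp_force: 43.4
q [-0.869 -0.045  1.792  0.693  1.197  0.185] p [ 0.533 -0.244  0.165] unit [-0.2536 -0.338   0.165 ] r 0.586
tool axes in unit frame (cols)
 [[ 0.769  0.001  0.639]
 [-0.002 -1.     0.004]
 [ 0.639 -0.004 -0.769]]
```

```bash

python3 -m inch '[[[0,-1,0.7,1.1,0],[0,-2,0,2.4,0],[0,-2,0,2.4,0],[0,-2,0,2.4,0],[0,-1.6,0,1.9,0]]]'
python3 -m inch '[[[0,0,0,0,0]]]'
python3 st.py
```

```text
clock: 19.25
tool_pos: [0.5335, -0.247, 0.03]
tcp_rot: [-0.057, 0.928, 0.151, 0.335]
contact_force: [-0.1, 0.6, -1.2]
opening: 0.0631
grasp_force: 43.4
clock: 19.38
tool_pos: [0.5328, -0.246, 0.0292]
tcp_rot: [-0.059, 0.929, 0.15, 0.334]
contact_force: [1.1, 0.8, -1.3]
opening: 0.063
grasp_force: 43.3
q [-0.873  0.132  1.914  0.798  0.984 -0.044] p [ 0.533 -0.246  0.029] unit [-0.2546 -0.3401  0.0292] r 0.587
tool axes in unit frame (cols)
 [[ 0.77   0.003  0.638]
 [-0.004 -1.     0.009]
 [ 0.638 -0.01  -0.77 ]]
```

```bash

python3 -m inch '[[[0,-0.5,0,0.6,0],[0,-0.4,0,0.5,0],[0,-0.13,0,0.15,0],[0,0,0,0,0]]]'
python3 -m inch '[[[0,-0.13,0,0.15,0],[0,0,0,0,0]]]'
python3 -m inch '[[[0,-0.13,0,0.15,0],[0,0,0,0,0]]]'
```

```text
clock: 19.88
tool_pos: [0.535, -0.2491, 0.0176]
tcp_rot: [-0.055, 0.928, 0.151, 0.336]
contact_force: [0.3, -0.0, -1.3]
opening: 0.063
grasp_force: 43.4
clock: 20.12
tool_pos: [0.5349, -0.249, 0.0154]
tcp_rot: [-0.056, 0.928, 0.151, 0.336]
contact_force: [-0.7, 0.3, -2.6]
opening: 0.063
grasp_force: 43.4
clock: 20.38
tool_pos: [0.5347, -0.2489, 0.0131]
tcp_rot: [-0.056, 0.928, 0.151, 0.336]
contact_force: [0.3, -0.3, -1.2]
opening: 0.0634
grasp_force: 43.4
```

```bash

python3 -m inch '[[[0,-0.13,0,0.15,0],[0,0,0,0,0]]]'
python3 -m inch '[[[0,-0.1,0,0.1,0],[0,0,0,0,0]]]'
python3 -m inch '[[[0,-0.1,0,0.1,0],[0,0,0,0,0]]]'
```

```text
clock: 20.62
tool_pos: [0.5347, -0.2489, 0.0111]
tcp_rot: [-0.056, 0.928, 0.151, 0.336]
contact_force: [-0.3, 1.2, -1.1]
opening: 0.0633
grasp_force: 43.4
clock: 20.88
tool_pos: [0.5346, -0.249, 0.0098]
tcp_rot: [-0.056, 0.928, 0.151, 0.336]
contact_force: [0.3, 0.2, -0.7]
opening: 0.0633
grasp_force: 43.4
clock: 21.12
tool_pos: [0.5347, -0.2492, 0.0087]
tcp_rot: [-0.056, 0.928, 0.151, 0.336]
contact_force: [0.7, -0.7, -0.6]
opening: 0.063
grasp_force: 43.4
```

```bash

python3 -m inch '[[[0,-0.07,0,0.08,0],[0,0,0,0,0]]]' 20
python3 -m inch '[[[0,-0.07,0,0.08,0],[0,0,0,0,0]]]'
```

```text
clock: 21.38
tool_pos: [0.535, -0.2492, 0.0087]
tcp_rot: [-0.056, 0.928, 0.151, 0.337]
contact_force: [-3.5, 1.2, 5.1]
opening: 0.0631
grasp_force: 44.1
clock: 21.62
tool_pos: [0.5352, -0.2493, 0.0087]
tcp_rot: [-0.056, 0.927, 0.151, 0.337]
contact_force: [-6.1, 1.0, 10.0]
opening: 0.0631
grasp_force: 44.6
```

```bash

python3 -m inch '[[[0,0.07,0,-0.08,0],[0.8,0,0,0,0],[1,0,0,0,0],[1,0,0,0,0],[1,0,0,0,0]]]'
python3 -m inch '[[[1,0,0,-1,0],[1,0,0,-2,0],[1,0,0,-3,0],[1,0,0,-3,0],[1,0,0,-3,0]]]'
python3 - <<'E'
from plant import arm
from h import *
U=R.from_euler('z',-.321)
c=arm.capture("top");np.savez("top6.npz",**c);im=c["img"];h=cv2.cvtColor(im,cv2.COLOR_BGR2HSV)
o=dict(np.load("top0.npz"))["img"];ho=cv2.cvtColor(o,cv2.COLOR_BGR2HSV)
for nm,hh in(("before",ho),("now",h)):
    m=((hh[...,0]>12)&(hh[...,0]<35)&(hh[...,1]>40)&(hh[...,2]>110)).astype(np.uint8)
    m[:, :325]=0;m[:200]=0;m[330:]=0;m[:,475:]=0
    m=cv2.morphologyEx(m,cv2.MORPH_CLOSE,np.ones((5,5)))
    for k in cv2.findContours(m,0,2)[0]:
        if cv2.contourArea(k)>60:
            x,y,w,hh2=cv2.boundingRect(k);print(nm,(x,y,w,hh2),cv2.contourArea(k),onz(c,[x+w/2,y+hh2/2],.02).round(3)[0])
E
python3 st.py
```

```text
clock: 22.25
tool_pos: [0.5345, -0.2491, 0.0073]
tcp_rot: [-0.056, 0.928, 0.151, 0.336]
contact_force: [0.1, 0.7, -0.4]
opening: 0.0853
grasp_force: 0.0
clock: 22.88
tool_pos: [0.4608, -0.2739, 0.1009]
tcp_rot: [-0.055, 0.928, 0.151, 0.336]
contact_force: [-0.0, -0.5, -0.5]
opening: 0.0851
grasp_force: 0.0
before (423, 245, 31, 59) 1408.0 [ 0.55  -0.435  0.02 ]
before (430, 216, 23, 24) 416.0 [ 0.68  -0.434  0.02 ]
before (388, 214, 27, 28) 471.5 [ 0.667 -0.324  0.02 ]
now (360, 261, 28, 28) 440.0 [ 0.529 -0.26   0.02 ]
now (423, 245, 31, 59) 1429.0 [ 0.55  -0.435  0.02 ]
now (429, 216, 24, 24) 421.5 [ 0.68  -0.433  0.02 ]
now (388, 214, 27, 28) 476.5 [ 0.667 -0.324  0.02 ]
q [-1.046 -0.042  1.922  0.738  1.202 -0.053] p [ 0.461 -0.276  0.104] unit [-0.3323 -0.3461  0.1043] r 0.537
tool axes in unit frame (cols)
 [[ 0.767  0.     0.641]
 [ 0.003 -1.    -0.004]
 [ 0.641  0.005 -0.767]]
```

```bash

python3 -m inch '[[[1,0,0,-3,0],[1,0,0,-3,0],[1,0,0,-2,0],[1,0,0,0,0],[1,0,0,0,0]]]'
python3 - <<'E'
from h import *
from plant import arm
for f in("top3","top6"):
    im=np.load(f+".npz")["img"].astype(int);m=(im[...,2]-im[...,0]>70)&(im[...,2]<190);m[:,260:]=0;m[:230]=0;m[330:]=0
    y,x=np.nonzero(m);print(f,len(x),x.mean(),y.mean())
print(np.abs(arm.state()["dq"]).max()); print(arm.hand_in())
E
```

```text
clock: 23.55
tool_pos: [0.4131, -0.2896, 0.1603]
tcp_rot: [-0.056, 0.928, 0.151, 0.336]
contact_force: [-0.3, 0.3, -0.1]
opening: 0.0851
grasp_force: 0.0
top3 1177 165.11045029736619 298.5548003398471
top6 1182 165.17935702199662 298.577834179357
0.011798014074592062
the job is handed in; nothing more can be done
None
```

The cast is on the free near-left part of the tray, teeth up as gripped; top-camera checks show the tray's other items have not moved and the door still stands wide open. I handed the job in at about 23.5 s with the arm clear of everything.

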